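# Unclamp a leaded glass panel and hold it level above its jig

### The job

Wind the handwheel counter-clockwise (seen from above) until the blue clamp jaw has drawn right back against its two red stops, so that the panel is free; only then lift the leaded glass panel straight up by the orange bar of its suction lifter to about ten centimetres above the wooden bed, keeping it level all the way and never pulling or pressing hard on the glass. Finish still holding it there, level and motionless, with the jaw left open and the other things on the table undisturbed.

Things in the scene. Friction and masses are not known exactly. Their poses are not given: they have to be found in the camera images.
- jig: Wooden jig fixed to the table, yaw within 0.3; bed 270 mm (x) by 390 (y -165 to +225), 18 thick; origin on the underside. Along y: 14 mm high fence at -150, panel -145 to +5 (another fence at x = +100, 5 mm slack), jaw, two red stops (front faces at +73, tops 52 above the table), grey 85 mm square gearbox (52 high) with the handwheel on top.
- seat (a point): Point on the bed's top face (18 mm above the table) at the centre of the panel's place, jig (0, -70 mm). Axes as the jig's.
- wheel_axis (a point): Point on the vertical axis of the handwheel, jig (0, +165 mm), 68 mm above the table, about the height of the rim's middle. The dark steel wheel has a 112 mm outer diameter; rim top 72 mm above the table.
- handwheel (a joint): Angle of the handwheel, rad; grows counter-clockwise seen from above, 0 to 9.0, drives the jaw 4 mm per rad and meets the stop at 9.0. It starts between 0 and 2.5. Turning it takes about 2 to 3 N at the crank knob; it stays where it is left.
- crank_grip (a point): Middle of the red upright crank knob on the wheel, 45 mm from the wheel's axis; knob 20 mm diameter, from 74 to 119 mm above the table, this point at 99 mm. The knob spins freely on its pin, so it may be gripped firmly while it goes round.
- jaw (a joint): Opening of the blue clamp jaw, m; 0 closed, 0.036 = back face against the red stops (jaw moves along jig +y). Coupled to the wheel. Its steel lip covers the panel's edge by 16 mm minus this opening, 4 mm above the glass, so below about 0.016 the panel cannot be lifted.
- jaw_back (a point): Middle of the top rear edge of the jaw, 50 mm above the table; jaw 170 mm long (jig x), 30 mm thick. At the stops it is at jig y = 73 mm.
- panel: Leaded panel of coloured glass, 190 mm (its x) by 150 mm (its y) by 8 mm, 0.4 to 0.8 kg with its lifter, lying loose on the bed. Origin: centre of its underside; z up; x nearly along the jig's x. The centre of mass is on its z axis. A two-cup suction lifter is fixed on top for good.
- lift_bar (a point): Centre of the lifter's orange bar, 60 mm above the panel's underside (78 mm above the table at the start). Bar 124 mm along panel x, 22 mm wide along panel y, 20 mm high; round posts below it only at x = +-50 mm, so the middle is free to be gripped across y from above. Grip it at its middle or the panel tips.
- nail_pot: Bystander: small aluminium pot, 44 mm wide, 34 mm high, standing on the jig bed. Origin under its centre.
- lathekin: Bystander: flat dark wooden tool, 18 x 110 x 8 mm, lying on the jig bed. Origin under its centre.
- pliers: Bystander: blue-handled pliers, about 160 mm long, on the table. Origin under the pivot.
- hammer: Bystander: hammer lying on the table left of the jig.
- jar: Bystander: amber jar, 60 mm wide, 75 mm high, on the table. Origin under its centre.
- tin_bowl: Bystander: steel bowl, 100 mm wide, 35 mm high, on the table. Origin under its centre.
- brush_mug: Bystander: black mug, 70 mm wide, 80 mm high, to the right of the jig. Origin under its centre.

How it is judged:
By the outcome, as a careful person would: the job done as asked, in the order asked, and still so for the second after the job is handed in, while the arm keeps its last pose, push and grip.
It also fails if it takes over 56 s, if anything falls off the work surface, if the arm or the gripper's body presses on something with over 40 N, if the wrist force passes 120 N, or if a joint passes its speed limit or range.

### The arm

A 6-joint arm with a two-finger parallel gripper is mounted at the origin on the work surface. World frame = base frame: x ahead of the robot, y to its left, z up, the work surface at z = 0. Lengths are in m, angles in rad, forces in N, time in s.
With the tool pointing down it reaches from about 0.425 to 0.95 m from the base axis. Payload 3.5 kg.
Tool frame: the origin (TCP) lies between the finger pads; the fingertips stand 14 mm ahead of it and the grasp point (between the pads) lies 5 mm behind it; z points along the fingers, y is the line along which they close (so a half turn about z gives the same grasp; the last joint's range is limited). The gripper opens to 85 mm and grips with 20 to 120 N. Pads are 22 mm wide; open, the fingers measure 114 mm over their backs; the gripper's body (76 mm by 85 mm) begins 54 mm behind the grasp point. The pads swing forward as they close: fully open they stand 13 mm farther back than shut.
Start: joints at [1.139, 0.286, 1.577, -0, 1.279, -0.15], TCP at [0.188, 0.648, 0.245] pointing down, gripper open.
Joint ranges: [-2.77, 2.77], [-0.9, 2.22], [0.21, 2.48], [-1.53, 4.67], [0.24, 2.81], [-2.84, 2.84]. Speed limits (rad/s): [2.79, 2.79, 3.14, 3.14, 3.14, 3.14].

### API

Orientations are given as a unit quaternion [x, y, z, w].
In Python, from plant import * gives the robot as it stands.
- The arm moves only by the tool step_arm, never from a script. Its argument "commands" is a list of rows, each an object of numbers: "gripper": the gripper's target within -1 to 1 (shut at 1, half-way at 0, fully open at -1); "x", "y", "z": the shift along the tool's x, y, z in mm; "spin": the turn about the tool's z in degrees. A call has exactly 10 rows; each row shifts and turns the commanded pose from where the row before left it, along the tool's axes as they then stand; what a row does not reach is not made up. A row lasts 1/10 s, in which the tool goes at most 50 mm and 8.59 degrees, less where a joint would pass 70% of its speed; a pose out of reach is approached as far as the arm can. A call with a gripper value outside its range is refused whole. The fingers move at their own pace and stop on an object; "force" is the grip in N (left out, the last holds). Time passes only in rows, so rows that do not move let the fingers close, or fill a call up. It gives the time, the measured TCP pose, the force, the opening and the grip force at its end, in the units of the state.
- get_state(): the state, without advancing time (a new reading comes with each control period).
- read_camera(name): name is "scene" or "top" or "wrist"; returns a dict with "color" (420x560x3 uint8, red, green, blue), "z_map" (420x560 float32, m along the optical axis (not along the pixel's ray), 0 where there is no reading), "fx", "fy", "cx", "cy" (pixels), "eye" and "attitude" of the camera in the world; the wrist camera has in their place "mount" (4x4, takes a point from camera to tool coordinates, whose origin is the TCP and whose axes are the flange's). Camera axes: x right, y up, looking along -z (the intrinsics and any distortion apply to the point x, -y, -z); pixel columns grow to the right and rows downward; lengths in m; the calibration is good to about 2 mm. A picture is of the moment at which its call begins: read the wrist's pose just before it.
- sign_off(): hands the job in; it is judged then, once.
The state is a dict: "time": time; "qpos": joint angles; "dq": joint speeds; "joint_efforts": joint torques, N m; "eef_pos": TCP position; "tcp_rot": TCP orientation; "contact_force": force on the tool from outside, world axes, zero at the start; "wrist_torque": the same for the moment, N m; "opening": opening from 0.0 (shut) to 1.0 (fully open); "finger_force": force on a finger pad.
Only numpy, scipy, OpenCV 4.12 (cv2) and the standard library are available. Lean on these libraries where they do the work, as an engineer would, in place of code of your own. Each camera call takes 0.05 s, during which the arm holds its last target. There are 200 camera calls.

## Working session

There is one attempt and no reset: what is moved stays moved. The work goes in short steps, Python scripts to look and compute and a tool call to move; the robot and the scene stay as the last step left them, time stands still between calls to the robot, and variables do not carry over. Pictures are saved under pics/ and viewed, at most 10 in all, crops included, and the job is handed in when it is done.

Besides the shell and the picture viewer there is one more tool, called after "Request:" as name(argument=value, ...) on one line, values as JSON. step_arm: Moves the arm, as the interface text tells. Its arguments: {"type":"object","properties":{"commands":{"type":"array"},"force":{"type":"number"}},"required":["commands"]}

```bash
mkdir -p pics; ls
python3 - <<'E'
from plant import *
import cv2,numpy as np
print(get_state())
for n in ["top","scene"]:
    c=read_camera(n); cv2.imwrite(f"pics/{n}0.png",c["color"][:,:,::-1]); np.savez(f"{n}0.npz",**c)
    print(n,{k:v for k,v in c.items() if k not in("color","z_map")})
E
```

```text
pics
{'time': 0.0, 'qpos': array([ 1.13900869e+00,  2.87151830e-01,  1.57817037e+00,  9.73577805e-07,
        1.27861467e+00, -1.50004549e-01]), 'dq': array([ 0.00023666, -0.0007715 ,  0.00159423,  0.00263206, -0.00040302,
        0.0001189 ]), 'joint_efforts': array([-2.96449443e-04, -4.05979085e+01, -2.92627054e+01, -1.43333982e-04,
        5.68538773e-03, -5.72902962e-06]), 'eef_pos': array([0.18740623, 0.64781207, 0.24395996]), 'tcp_rot': array([ 1.40425921e-01,  9.90090494e-01, -1.12273023e-03, -3.36619439e-04]), 'contact_force': array([-0.55099336,  0.97825456,  0.38636848]), 'wrist_torque': array([-0.01209246, -0.03541268, -0.01343487]), 'finger_force': 0.0, 'opening': 1.000197258648125}
top {'fx': 529.3911340860394, 'fy': 529.3911340860394, 'cx': 272.71538064773017, 'cy': 209.29348299146056, 'eye': array([0.15755105, 0.00807563, 1.6824139 ]), 'attitude': array([-0.07025464,  0.06974339,  0.70601909, -0.70123976])}
scene {'fx': 469.5396164942618, 'fy': 469.5396164942618, 'cx': 276.4393353860216, 'cy': 222.69394988352687, 'eye': array([0.92141415, 0.53981421, 1.06826357]), 'attitude': array([0.10837564, 0.28889463, 0.89220048, 0.3298074 ])}
```

View pics/top0.png

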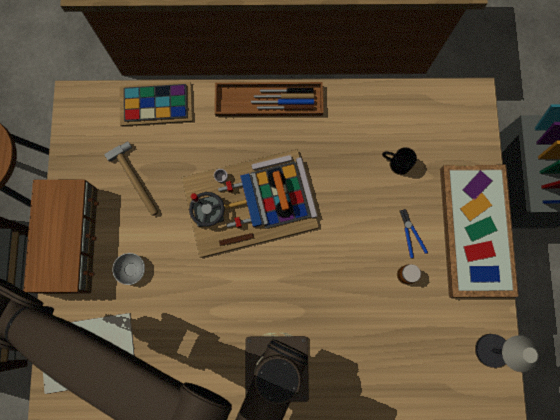

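View pics/scene0.png

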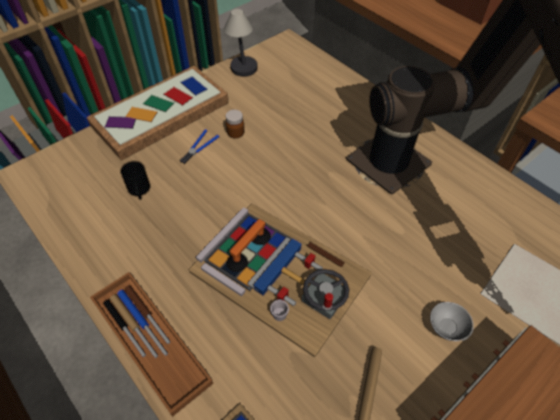

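The top view shows the orange bar at about (280,188), the wheel at (209,210) and red stops at (230,187) and (238,224). The scene view shows the bar at (248,246) and the red crank knob at (328,300). Next I segment these by colour and deproject them.

```bash
cat > h.py <<'E'
import numpy as np,cv2
from scipy.spatial.transform import Rotation as R
def cloud(c,T=None):
    v,u=np.mgrid[0:420,0:560]; z=np.asarray(c["z_map"],float)
    P=np.stack([(u-c["cx"])/c["fx"]*z,-(v-c["cy"])/c["fy"]*z,-z],-1)
    if T is None: Rm=R.from_quat(c["attitude"]).as_matrix(); t=c["eye"]
    else: Rm,t=T[:3,:3],T[:3,3]
    P=P@Rm.T+t; P[z==0]=np.nan; return P
def tool(s):
    T=np.eye(4);T[:3,:3]=R.from_quat(s["tcp_rot"]).as_matrix();T[:3,3]=s["eef_pos"];return T
def masks(c):
    h=cv2.cvtColor(c["color"],cv2.COLOR_RGB2HSV);H,S,V=[h[...,i].astype(int) for i in range(3)]
    return dict(orange=(H>=6)&(H<=14)&(S>190)&(V>130),red=((H<5)|(H>174))&(S>150)&(V>70),dark=(V<75)&(S<90))
E
python3 - <<'E'
from h import *
for n in ["top","scene"]:
    c=dict(np.load(n+"0.npz"));P=cloud(c);m=masks(c)
    roi=(P[...,0]>.35)&(P[...,0]<.75)&(P[...,1]>-.1)&(P[...,1]<.35)
    for k in m:
        lab,nn=(lambda r:(r[1],r))(cv2.connectedComponents((m[k]&roi).astype(np.uint8)))
        for i in range(1,lab.max()+1):
            q=lab==i
            if q.sum()<8: continue
            p=P[q]; v,u=np.nonzero(q); print(n,k,q.sum(),(u.mean().round(),v.mean().round()),np.median(p,0).round(4),"z",np.percentile(p[:,2],[5,95]).round(3))
            if k=="orange":
                t=p[p[:,2]>.065]; 
                if len(t)>5:
                    r=cv2.minAreaRect((t[:,:2]*1000).astype(np.float32));print("  rect",r)
E
```

```text
top orange 220 (np.float64(280.0), np.float64(190.0)) [ 0.5401 -0.0148  0.0882] z [0.082 0.095]
  rect ((539.6034545898438, -14.64681625366211), (118.33187103271484, 18.995786666870117), 13.721631050109863)
top red 43 (np.float64(229.0), np.float64(185.0)) [0.565  0.1462 0.0536] z [0.026 0.06 ]
top red 80 (np.float64(299.0), np.float64(196.0)) [ 0.5317 -0.0762  0.0253] z [0.019 0.031]
top red 25 (np.float64(194.0), np.float64(196.0)) [0.5138 0.2468 0.1204] z [0.113 0.124]
top red 114 (np.float64(269.0), np.float64(204.0)) [0.5084 0.0199 0.0251] z [0.019 0.032]
top red 42 (np.float64(237.0), np.float64(222.0)) [0.4468 0.1186 0.0506] z [0.046 0.059]
top dark 353 (np.float64(284.0), np.float64(177.0)) [ 0.6114 -0.0261  0.0263] z [0.016 0.036]
top dark 71 (np.float64(219.0), np.float64(174.0)) [0.6063 0.1812 0.0304] z [0.018 0.048]
top dark 337 (np.float64(275.0), np.float64(211.0)) [ 0.4713 -0.0084  0.032 ] z [0.02  0.043]
top dark 9 (np.float64(290.0), np.float64(178.0)) [ 0.594  -0.0485  0.0265] z [0.023 0.029]
top dark 8 (np.float64(223.0), np.float64(181.0)) [0.5803 0.1669 0.0396] z
[... 1270 characters left out ...]
(217.0)) [ 0.4642 -0.0878  0.0262] z [0.023 0.03 ]
scene dark 539 (np.float64(232.0), np.float64(261.0)) [0.6041 0.001  0.028 ] z [0.023 0.04 ]
scene dark 185 (np.float64(266.0), np.float64(236.0)) [ 0.4852 -0.0113  0.0331] z [0.025 0.042]
scene dark 16 (np.float64(260.0), np.float64(256.0)) [0.5303 0.0212 0.0267] z [0.022 0.028]
scene dark 986 (np.float64(323.0), np.float64(291.0)) [0.4958 0.2145 0.0687] z [0.028 0.074]
scene dark 13 (np.float64(276.0), np.float64(278.0)) [0.5421 0.1001 0.0282] z [0.026 0.033]
scene dark 11 (np.float64(257.0), np.float64(290.0)) [0.6007 0.0962 0.0292] z [0.025 0.036]
scene dark 15 (np.float64(284.0), np.float64(310.0)) [0.5817 0.1799 0.0256] z [0.023 0.042]
```

Run:
```python
from h import *
from scipy.optimize import least_squares
for n in ["top","scene"]:
    c=dict(np.load(n+"0.npz"));P=cloud(c);m=masks(c)
    d=np.hypot(P[...,0]-.484,P[...,1]-.214)
    p=P[m["dark"]&(d<.062)&(d>.03)&(P[...,2]>.062)&(P[...,2]<.078)]
    f=least_squares(lambda x:np.hypot(p[:,0]-x[0],p[:,1]-x[1])-.05,[.484,.214],loss="soft_l1",f_scale=.003)
    print(n,len(p),f.x,np.percentile(p[:,2],[10,50,90]), (p[:,:2].min(0)+p[:,:2].max(0))/2)
    k=P[m["red"]&(d<.06)&(P[...,2]>.112)];print("knob top",len(k),k.mean(0),(k.min(0)+k.max(0))/2)
```

```text
top 322 [0.48487808 0.21471353] [0.06677375 0.07170416 0.07617549] [0.48509014 0.21420003]
knob top 25 [0.51443117 0.24735953 0.11962608] [0.51460873 0.24770025 0.11884477]
scene 555 [0.48679507 0.21692234] [0.06750984 0.07138712 0.07400018] [0.48630871 0.21493549]
knob top 47 [0.51605363 0.25086444 0.11829175] [0.51490051 0.25052002 0.1179459 ]
```

Request:
step_arm(commands=[{"gripper": -1,"x": -40,"y": -25,"z": 0,"spin": -3},{"x": -40,"y": -30,"spin": -3},{"x": -40,"y": -30,"spin": -3},{"x": -40,"y": -30,"spin": -3},{"x": -40,"y": -30,"spin": -3},{"x": -40,"y": -30,"spin": -3},{"x": -40,"y": -30,"spin": -3},{"x": -40,"y": -30,"spin": -3},{"x": -40,"y": -30,"spin": -3},{"x": -20,"y": -20,"spin": -3}], force=60)

```text
invalid input
```

Request:
step_arm(commands=[{"gripper": -1,"x": -40,"y": -25,"z": 0,"spin": -3},{"gripper": -1,"x": -40,"y": -30,"z": 0,"spin": -3},{"gripper": -1,"x": -35,"y": -30,"z": 0,"spin": -3},{"gripper": -1,"x": -35,"y": -30,"z": 0,"spin": -3},{"gripper": -1,"x": -30,"y": -35,"z": 0,"spin": -3},{"gripper": -1,"x": -30,"y": -35,"z": 0,"spin": -3},{"gripper": -1,"x": -25,"y": -40,"z": 0,"spin": -3},{"gripper": -1,"x": -20,"y": -40,"z": 0,"spin": -3},{"gripper": -1,"x": -20,"y": -35,"z": 0,"spin": -3},{"gripper": -1,"x": 0,"y": 0,"z": 0,"spin": -3}], force=60)

```text
time: 1.1
eef_pos: [0.4446, 0.3195, 0.2449]
tcp_rot: [-0.119, 0.993, -0.001, 0.0]
contact_force: [-0.9, 0.7, -0.9]
opening: 1.002
finger_force: 0.0
```

Request:
step_arm(commands=[{"gripper": -1,"x": -15,"y": -25,"z": 10,"spin": 0},{"gripper": -1,"x": -20,"y": -30,"z": 15,"spin": 0},{"gripper": -1,"x": -16,"y": -30,"z": 15,"spin": 0},{"gripper": -1,"x": 0,"y": 0,"z": 10,"spin": 0},{"gripper": -1,"x": 0,"y": 0,"z": 0,"spin": 0},{"gripper": -1,"x": 0,"y": 0,"z": 0,"spin": 0},{"gripper": -1,"x": 0,"y": 0,"z": 0,"spin": 0},{"gripper": -1,"x": 0,"y": 0,"z": 0,"spin": 0},{"gripper": -1,"x": 0,"y": 0,"z": 0,"spin": 0},{"gripper": -1,"x": 0,"y": 0,"z": 0,"spin": 0}])

```text
time: 2.1
eef_pos: [0.5121, 0.2533, 0.1958]
tcp_rot: [-0.121, 0.993, 0.0, 0.0]
contact_force: [-0.3, 0.3, -0.7]
opening: 0.998
finger_force: 0.0
```

```bash
cat > w.py <<'E'
from plant import *
from h import *
import sys
def look(tag):
    s=get_state(); c=read_camera("wrist"); cv2.imwrite(f"pics/{tag}.png",c["color"][:,:,::-1])
    np.savez(tag+".npz",T=tool(s),**c); return s,c,cloud(c,tool(s)@c["mount"])
E
python3 - <<'E'
from w import *
s,c,P=look("w1");m=masks(c)
print(s["eef_pos"],s["tcp_rot"],c["mount"].round(3))
for k in("red","orange"):
    n,lab=cv2.connectedComponents(m[k].astype(np.uint8))
    for i in range(1,n):
        q=lab==i
        if q.sum()<60: continue
        p=P[q];p=p[~np.isnan(p[:,0])];
        if len(p)<20: continue
        zt=np.percentile(p[:,2],95);t=p[p[:,2]>zt-.004]
        v,u=np.nonzero(q);print(k,q.sum(),u.mean().round(),v.mean().round(),p.mean(0).round(4),"top",zt.round(4),cv2.minAreaRect((t[:,:2]*1000).astype(np.float32)))
E
```

```text
[0.51208478 0.25325791 0.19582075] [-1.20951606e-01  9.92658329e-01  6.19711022e-05  3.83192569e-04] [[ 0.001  0.944  0.329  0.085]
 [ 1.    -0.001 -0.001 -0.001]
 [-0.001  0.329 -0.944 -0.129]
 [ 0.     0.     0.     1.   ]]
red 1079 129.0 76.0 [0.4447 0.1197 0.049 ] top 0.0533 ((447.209228515625, 119.0553207397461), (28.83493423461914, 16.43903923034668), 12.765594482421875)
red 1456 16.0 124.0 [0.5084 0.0196 0.0251] top 0.0263 ((508.0936584472656, 18.36056137084961), (40.12464141845703, 29.6484432220459), 13.938159942626953)
red 874 150.0 224.0 [0.5608 0.1492 0.0476] top 0.0529 ((562.8651733398438, 147.4002227783203), (28.846630096435547, 15.95520305633545), 13.002437591552734)
red 560 272.0 232.0 [0.5141 0.2479 0.1189] top 0.1201 ((514.381103515625, 248.1830596923828), (17.89703369140625, 17.507814407348633), 67.4912338256836)
```

View pics/w1.png

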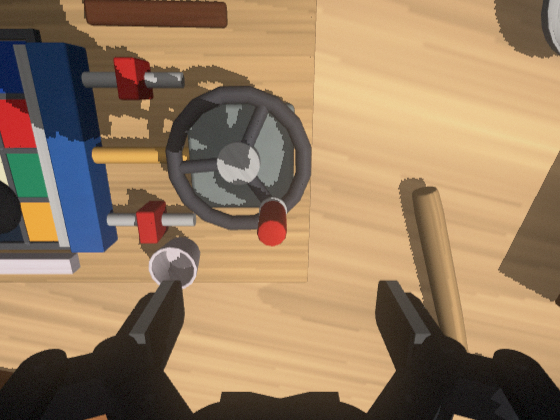

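The wrist view shows the knob at (272,230), the wheel hub at (238,160) and the stops at (132,77) and (151,222). The jaw is still well short of the stops.

Run:
```python
from h import *
c=dict(np.load("w1.npz"));P=cloud(c,c["T"]@c["mount"])
h=cv2.cvtColor(c["color"],cv2.COLOR_RGB2HSV).astype(int)
o=np.array([.485,.2148]);y=.24;J=np.stack([(P[...,:2]-o)@[np.cos(y),np.sin(y)],(P[...,:2]-o)@[-np.sin(y),np.cos(y)]+.165],-1)
q=(h[...,0]>100)&(h[...,0]<125)&(h[...,1]>150)&(abs(P[...,2]-.05)<.004)&(J[...,1]>0)&(abs(J[...,0])<.09)
print(q.sum(),np.percentile(J[q][:,1],[1,50,99]))
e=np.percentile(J[q][:,1],99);print("opening",e-.037,"theta",(e-.037)/.004)
```

```text
7552 [0.01030445 0.02496215 0.03900514]
opening 0.0020051397167066207 theta 0.5012849291766551
```

Request:
step_arm(commands=[{"gripper": -1,"x": -1,"y": -5.5,"z": 11,"spin": 0},{"gripper": -1,"x": 0,"y": 0,"z": 15,"spin": 0},{"gripper": -1,"x": 0,"y": 0,"z": 20,"spin": 0},{"gripper": -1,"x": 0,"y": 0,"z": 20,"spin": 0},{"gripper": -1,"x": 0,"y": 0,"z": 20,"spin": 0},{"gripper": -1,"x": 0,"y": 0,"z": 14,"spin": 0},{"gripper": 0,"x": 0,"y": 0,"z": 0,"spin": 0},{"gripper": 0.3,"x": 0,"y": 0,"z": 0,"spin": 0},{"gripper": 1,"x": 0,"y": 0,"z": 0,"spin": 0},{"gripper": 1,"x": 0,"y": 0,"z": 0,"spin": 0}], force=40)

```text
time: 3.15
eef_pos: [0.5153, 0.248, 0.0966]
tcp_rot: [-0.121, 0.993, 0.0, 0.001]
contact_force: [0.4, -0.1, 0.1]
opening: 0.33
finger_force: 0.0
```

Run:
```python
import numpy as np
a0=np.degrees(.603);A=[a0]
for st,n in((5,7),(9,60)):
    A+=[A[-1]+st*(i+1) for i in range(n)]
A=np.radians(A);d=np.diff(np.c_[-45*np.cos(A),45*np.sin(A)],axis=0)
for i,r in enumerate(d):print(i,round(np.degrees(A[i+1]-A[0])),r.round(1).tolist(),end="; " if i%5 else "\n")
```

```text
0 5 [2.4, 3.1]
1 10 [2.6, 2.9]; 2 15 [2.9, 2.7]; 3 20 [3.1, 2.4]; 4 25 [3.3, 2.1]; 5 30 [3.5, 1.8]
6 35 [3.6, 1.5]; 7 44 [6.8, 1.9]; 8 53 [7.0, 0.9]; 9 62 [7.1, -0.3]; 10 71 [6.9, -1.4]
11 80 [6.6, -2.4]; 12 89 [6.2, -3.4]; 13 98 [5.6, -4.4]; 14 107 [4.8, -5.2]; 15 116 [3.9, -5.9]
16 125 [3.0, -6.4]; 17 134 [1.9, -6.8]; 18 143 [0.9, -7.0]; 19 152 [-0.3, -7.1]; 20 161 [-1.4, -6.9]
21 170 [-2.4, -6.6]; 22 179 [-3.4, -6.2]; 23 188 [-4.4, -5.6]; 24 197 [-5.2, -4.8]; 25 206 [-5.9, -3.9]
26 215 [-6.4, -3.0]; 27 224 [-6.8, -1.9]; 28 233 [-7.0, -0.9]; 29 242 [-7.1, 0.3]; 30 251 [-6.9, 1.4]
31 260 [-6.6, 2.4]; 32 269 [-6.2, 3.4]; 33 278 [-5.6, 4.4]; 34 287 [-4.8, 5.2]; 35 296 [-3.9, 5.9]
36 305 [-3.0, 6.4]; 37 314 [-1.9, 6.8]; 38 323 [-0.9, 7.0]; 39 332 [0.3, 7.1]; 40 341 [1.4, 6.9]
41 350 [2.4, 6.6]; 42 359 [3.4, 6.2]; 43 368 [4.4, 5.6]; 44 377 [5.2, 4.8]; 45 386 [5.9, 3.9]
46 395 [6.4, 3.0]; 47 404 [6.8, 1.9]; 48 413 [7.0, 0.9]; 49 422 [7.1, -0.3]; 50 431 [6.9, -1.4]
51 440 [6.6, -2.4]; 52 449 [6.2, -3.4]; 53 458 [5.6, -4.4]; 54 467 [4.8, -5.2]; 55 476 [3.9, -5.9]
56 485 [3.0, -6.4]; 57 494 [1.9, -6.8]; 58 503 [0.9, -7.0]; 59 512 [-0.3, -7.1]; 60 521 [-1.4, -6.9]
61 530 [-2.4, -6.6]; 62 539 [-3.4, -6.2]; 63 548 [-4.4, -5.6]; 64 557 [-5.2, -4.8]; 65 566 [-5.9, -3.9]
66 575 [-6.4, -3.0];
```

Request:
step_arm(commands=[{"gripper": 1,"x": 0,"y": 0,"z": 0,"spin": 0},{"gripper": 1,"x": 0,"y": 0,"z": 0,"spin": 0},{"gripper": 1,"x": 0,"y": 0,"z": 0,"spin": 0},{"gripper": 1,"x": 2.4,"y": 3.1,"z": 0,"spin": 0},{"gripper": 1,"x": 2.6,"y": 2.9,"z": 0,"spin": 0},{"gripper": 1,"x": 2.9,"y": 2.7,"z": 0,"spin": 0},{"gripper": 1,"x": 3.1,"y": 2.4,"z": 0,"spin": 0},{"gripper": 1,"x": 3.3,"y": 2.1,"z": 0,"spin": 0},{"gripper": 1,"x": 3.5,"y": 1.8,"z": 0,"spin": 0},{"gripper": 1,"x": 3.6,"y": 1.5,"z": 0,"spin": 0}])

```text
time: 4.15
eef_pos: [0.4908, 0.2593, 0.0966]
tcp_rot: [-0.121, 0.993, 0.0, 0.002]
contact_force: [1.9, -0.2, 5.3]
opening: 0.227
finger_force: 39.3
```

Request:
step_arm(commands=[{"gripper": 1,"x": 6.8,"y": 1.9,"z": 0,"spin": 0},{"gripper": 1,"x": 7.0,"y": 0.9,"z": 0,"spin": 0},{"gripper": 1,"x": 7.1,"y": -0.3,"z": 0,"spin": 0},{"gripper": 1,"x": 6.9,"y": -1.4,"z": 0,"spin": 0},{"gripper": 1,"x": 6.6,"y": -2.4,"z": 0,"spin": 0},{"gripper": 1,"x": 6.2,"y": -3.4,"z": 0,"spin": 0},{"gripper": 1,"x": 5.6,"y": -4.4,"z": 0,"spin": 0},{"gripper": 1,"x": 4.8,"y": -5.2,"z": 0,"spin": 0},{"gripper": 1,"x": 3.9,"y": -5.9,"z": 0,"spin": 0},{"gripper": 1,"x": 3.0,"y": -6.4,"z": 0,"spin": 0}])

```text
time: 5.15
eef_pos: [0.4406, 0.2196, 0.0966]
tcp_rot: [-0.121, 0.993, 0.001, 0.002]
contact_force: [2.3, 1.6, 6.7]
opening: 0.225
finger_force: 39.4
```

Request:
step_arm(commands=[{"gripper": 1,"x": 1.9,"y": -6.8,"z": 0,"spin": 0},{"gripper": 1,"x": 0.9,"y": -7.0,"z": 0,"spin": 0},{"gripper": 1,"x": -0.3,"y": -7.1,"z": 0,"spin": 0},{"gripper": 1,"x": -1.4,"y": -6.9,"z": 0,"spin": 0},{"gripper": 1,"x": -2.4,"y": -6.6,"z": 0,"spin": 0},{"gripper": 1,"x": -3.4,"y": -6.2,"z": 0,"spin": 0},{"gripper": 1,"x": -4.4,"y": -5.6,"z": 0,"spin": 0},{"gripper": 1,"x": -5.2,"y": -4.8,"z": 0,"spin": 0},{"gripper": 1,"x": -5.9,"y": -3.9,"z": 0,"spin": 0},{"gripper": 1,"x": -6.4,"y": -3.0,"z": 0,"spin": 0}])

```text
time: 6.15
eef_pos: [0.4796, 0.1699, 0.0965]
tcp_rot: [-0.12, 0.993, 0.001, -0.0]
contact_force: [-1.9, 2.5, 9.0]
opening: 0.22
finger_force: 39.8
```

Request:
step_arm(commands=[{"gripper": 1,"x": -6.8,"y": -1.9,"z": 0,"spin": 0},{"gripper": 1,"x": -7.0,"y": -0.9,"z": 0,"spin": 0},{"gripper": 1,"x": -7.1,"y": 0.3,"z": 0,"spin": 0},{"gripper": 1,"x": -6.9,"y": 1.4,"z": 0,"spin": 0},{"gripper": 1,"x": -6.6,"y": 2.4,"z": 0,"spin": 0},{"gripper": 1,"x": -6.2,"y": 3.4,"z": 0,"spin": 0},{"gripper": 1,"x": -5.6,"y": 4.4,"z": 0,"spin": 0},{"gripper": 1,"x": -4.8,"y": 5.2,"z": 0,"spin": 0},{"gripper": 1,"x": -3.9,"y": 5.9,"z": 0,"spin": 0},{"gripper": 1,"x": -3.0,"y": 6.4,"z": 0,"spin": 0}])

```text
time: 7.15
eef_pos: [0.53, 0.2087, 0.0966]
tcp_rot: [-0.121, 0.993, -0.001, 0.001]
contact_force: [0.6, -2.6, 8.5]
opening: 0.22
finger_force: 39.9
```

Request:
step_arm(commands=[{"gripper": 1,"x": -1.9,"y": 6.8,"z": 0,"spin": 0},{"gripper": 1,"x": -0.9,"y": 7.0,"z": 0,"spin": 0},{"gripper": 1,"x": 0.3,"y": 7.1,"z": 0,"spin": 0},{"gripper": 1,"x": 1.4,"y": 6.9,"z": 0,"spin": 0},{"gripper": 1,"x": 2.4,"y": 6.6,"z": 0,"spin": 0},{"gripper": 1,"x": 3.4,"y": 6.2,"z": 0,"spin": 0},{"gripper": 1,"x": 4.4,"y": 5.6,"z": 0,"spin": 0},{"gripper": 1,"x": 5.2,"y": 4.8,"z": 0,"spin": 0},{"gripper": 1,"x": 5.9,"y": 3.9,"z": 0,"spin": 0},{"gripper": 1,"x": 6.4,"y": 3.0,"z": 0,"spin": 0}])

```text
time: 8.15
eef_pos: [0.4906, 0.2593, 0.0966]
tcp_rot: [-0.121, 0.993, 0.0, 0.002]
contact_force: [3.2, -0.1, 6.3]
opening: 0.218
finger_force: 39.7
```

Request:
step_arm(commands=[{"gripper": 1,"x": 6.8,"y": 1.9,"z": 0,"spin": 0},{"gripper": 1,"x": 7.0,"y": 0.9,"z": 0,"spin": 0},{"gripper": 1,"x": 7.1,"y": -0.3,"z": 0,"spin": 0},{"gripper": 1,"x": 6.9,"y": -1.4,"z": 0,"spin": 0},{"gripper": 1,"x": 6.6,"y": -2.4,"z": 0,"spin": 0},{"gripper": 1,"x": 0,"y": 0,"z": 0,"spin": 0},{"gripper": 1,"x": 0,"y": 0,"z": 0,"spin": 0},{"gripper": 1,"x": 0,"y": 0,"z": 0,"spin": 0},{"gripper": 1,"x": 0,"y": 0,"z": 0,"spin": 0},{"gripper": 1,"x": 0,"y": 0,"z": 0,"spin": 0}])

```text
time: 9.15
eef_pos: [0.4566, 0.2493, 0.0966]
tcp_rot: [-0.121, 0.993, -0.0, -0.0]
contact_force: [-1.2, -1.6, 9.9]
opening: 0.22
finger_force: 40.0
```

Request:
step_arm(commands=[{"gripper": 1,"x": 6.2,"y": -3.4,"z": 0,"spin": 0},{"gripper": 1,"x": 5.6,"y": -4.4,"z": 0,"spin": 0},{"gripper": 1,"x": 4.8,"y": -5.2,"z": 0,"spin": 0},{"gripper": 1,"x": 1.4,"y": -1.9,"z": 0,"spin": 0},{"gripper": 1,"x": 1.3,"y": -2.0,"z": 0,"spin": 0},{"gripper": 1,"x": 1.2,"y": -2.0,"z": 0,"spin": 0},{"gripper": 1,"x": 0,"y": 0,"z": 0,"spin": 0},{"gripper": 1,"x": 0,"y": 0,"z": 0,"spin": 0},{"gripper": 1,"x": 0,"y": 0,"z": 0,"spin": 0},{"gripper": 1,"x": 0,"y": 0,"z": 0,"spin": 0}])

```text
time: 10.15
eef_pos: [0.4419, 0.2264, 0.0966]
tcp_rot: [-0.121, 0.993, 0.0, 0.001]
contact_force: [-0.0, 0.9, 8.1]
opening: 0.22
finger_force: 40.0
```

```bash
cat > jaw.py <<'E'
from w import *
def jaw(P,c):
    h=cv2.cvtColor(c["color"],cv2.COLOR_RGB2HSV).astype(int);o=np.array([.485,.2148]);y=.24
    J=np.stack([(P[...,:2]-o)@[np.cos(y),np.sin(y)],(P[...,:2]-o)@[-np.sin(y),np.cos(y)]+.165],-1)
    q=(h[...,0]>100)&(h[...,0]<125)&(h[...,1]>150)&(abs(P[...,2]-.05)<.004)&(J[...,1]>0)&(abs(J[...,0])<.09)
    print("opening",q.sum(),np.percentile(J[q][:,1],99)-.037 if q.any() else None)
E
python3 - <<'E'
from jaw import *
s,c,P=look("w2");jaw(P,c);print(s["contact_force"])
E
```

```text
opening 10230 0.03494312432823462
[-0.0260853   0.86353347  8.11864216]
```

Request:
step_arm(commands=[{"gripper": 1,"x": 1.1,"y": -2.1,"z": 0,"spin": 0},{"gripper": 1,"x": 1.0,"y": -2.1,"z": 0,"spin": 0},{"gripper": 1,"x": 0.9,"y": -2.2,"z": 0,"spin": 0},{"gripper": 1,"x": 0.7,"y": -2.2,"z": 0,"spin": 0},{"gripper": 1,"x": 0,"y": 0,"z": 0,"spin": 0},{"gripper": 1,"x": 0,"y": 0,"z": 0,"spin": 0},{"gripper": 1,"x": 0,"y": 0,"z": 0,"spin": 0},{"gripper": 1,"x": 0,"y": 0,"z": 0,"spin": 0},{"gripper": 1,"x": 0,"y": 0,"z": 0,"spin": 0},{"gripper": 1,"x": 0,"y": 0,"z": 0,"spin": 0}])

```text
time: 11.2
eef_pos: [0.441, 0.2222, 0.0967]
tcp_rot: [-0.119, 0.993, 0.006, 0.004]
contact_force: [3.8, 20.8, 0.5]
opening: 0.22
finger_force: 39.8
```

Request:
step_arm(commands=[{"gripper": 1,"x": -0.8,"y": 2.2,"z": 0,"spin": 0},{"gripper": 1,"x": -0.5,"y": 1.3,"z": 0,"spin": 0},{"gripper": 1,"x": 0,"y": 0,"z": 0,"spin": 0},{"gripper": -1,"x": 0,"y": 0,"z": 0,"spin": 0},{"gripper": -1,"x": 0,"y": 0,"z": 0,"spin": 0},{"gripper": -1,"x": 0,"y": 0,"z": 0,"spin": 0},{"gripper": -1,"x": 0,"y": 0,"z": 0,"spin": 0},{"gripper": -1,"x": 0,"y": 0,"z": 0,"spin": 0},{"gripper": -1,"x": 0,"y": 0,"z": 0,"spin": 0},{"gripper": -1,"x": 0,"y": 0,"z": 0,"spin": 0}])

```text
time: 12.2
eef_pos: [0.4401, 0.2203, 0.0952]
tcp_rot: [-0.121, 0.993, -0.0, -0.0]
contact_force: [-0.1, 0.2, -1.0]
opening: 0.999
finger_force: 0.0
```

Request:
step_arm(commands=[{"gripper": -1,"x": 0,"y": 0,"z": -10,"spin": 0},{"gripper": -1,"x": 0,"y": 0,"z": -20,"spin": 0},{"gripper": -1,"x": 0,"y": 0,"z": -25,"spin": 0},{"gripper": -1,"x": 0,"y": 0,"z": -25,"spin": 0},{"gripper": -1,"x": 0,"y": 0,"z": -25,"spin": 0},{"gripper": -1,"x": 0,"y": -10,"z": 0,"spin": 0},{"gripper": -1,"x": 0,"y": -20,"z": 0,"spin": 0},{"gripper": -1,"x": 0,"y": -20,"z": 0,"spin": 0},{"gripper": -1,"x": 0,"y": -10,"z": 0,"spin": 0},{"gripper": -1,"x": 0,"y": 0,"z": 0,"spin": 0}])

```text
time: 13.2
eef_pos: [0.4546, 0.161, 0.1999]
tcp_rot: [-0.12, 0.993, -0.0, -0.0]
contact_force: [0.6, 0.3, 0.7]
opening: 0.998
finger_force: 0.0
```

Run:
```python
from jaw import *
s,c,P=look("w3");jaw(P,c);print(s["eef_pos"],s["tcp_rot"],s["contact_force"])
m=masks(c)["orange"]
p=P[m];p=p[p[:,2]>.08];zt=np.percentile(p[:,2],[50,95]);print(len(p),zt,cv2.minAreaRect((p[:,:2]*1000).astype(np.float32)))
```

```text
opening 815 0.034102406003833706
[0.45455197 0.16100572 0.19988949] [-1.19503073e-01  9.92833759e-01 -3.62604798e-06 -3.77277422e-04] [0.57520482 0.2613528  0.6990581 ]
1544 [0.08697016 0.08885495] ((535.4765014648438, -15.811988830566406), (115.15372467041016, 23.221040725708008), 15.145215034484863)
```

View pics/w3.png

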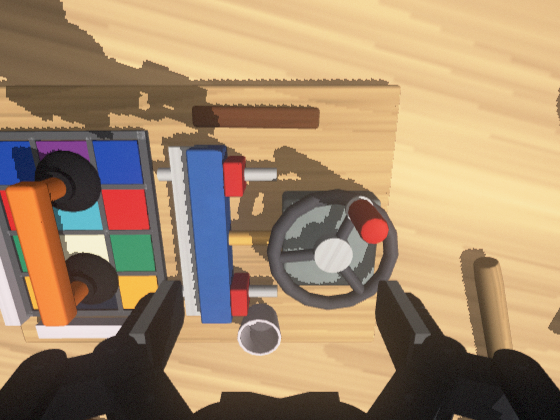

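The view shows the jaw (205,235) touching both red stops at (235,177) and (240,294), with its lip clear of the panel. The knob is at (370,222) and the bar runs from about (25,200) to (57,312). I will check the knob angle numerically.

Run:
```python
from h import *
for n in("w1","w2","w3"):
    c=dict(np.load(n+".npz"));P=cloud(c,c["T"]@c["mount"]);m=masks(c)["red"]
    q=m&(P[...,2]>.112)&(P[...,2]<.125)
    k=P[q]
    if len(k)>10:
        k=((k.min(0)+k.max(0))/2)[:2]-[.485,.2148];print(n,len(P[q]),k,np.hypot(*k),"ang",np.degrees(np.arctan2(k[1],k[0])))
    o=np.array([.485,.2148]);y=.24;R2=np.array([[np.cos(y),-np.sin(y)],[np.sin(y),np.cos(y)]])
    J=(P[...,:2]-o)@R2+[0,.165]
    h=cv2.cvtColor(c["color"],cv2.COLOR_RGB2HSV).astype(int)
    b=(h[...,0]>100)&(h[...,0]<125)&(h[...,1]>120)&(P[...,2]>.044)&(P[...,2]<.056)&(J[...,1]>0.0)&(abs(J[...,0])<.09)
    r=m&(P[...,2]>.046)&(P[...,2]<.058)
    print(n,b.sum(),"blue y",np.percentile(J[b][:,1],[1,99]),np.median(P[b][:,2]),"stop y",np.percentile(J[r][:,1],[1,99]) if r.any() else None)
```

```text
w1 559 [0.02977503 0.03306782] 0.04449755864901482 ang 47.99939726451087
w1 8309 blue y [0.0102336  0.03924113] 0.049972957592645084 stop y [0.07339215 0.08866203]
w2 1993 [-0.04364017  0.01067633] 0.04492714545755279 ang 166.2529163254457
w2 11070 blue y [0.04345523 0.07241301] 0.04997049198898304 stop y [0.07315541 0.08862685]
w3 558 [-0.04416603  0.00738873] 0.04477981190976497 ang 170.50268058213175
w3 5638 blue y [0.04357433 0.07210193] 0.05012812088844479 stop y [0.073096   0.08845406]
```

Request:
step_arm(commands=[{"gripper": -1,"x": -3,"y": -14,"z": 0,"spin": 0},{"gripper": -1,"x": -7,"y": -30,"z": 0,"spin": 0},{"gripper": -1,"x": -8,"y": -34,"z": 0,"spin": 0},{"gripper": -1,"x": -8,"y": -34,"z": 0,"spin": 0},{"gripper": -1,"x": -8,"y": -34,"z": 0,"spin": 0},{"gripper": -1,"x": -5,"y": -30,"z": 0,"spin": 0},{"gripper": -1,"x": -2,"y": -14,"z": 0,"spin": 0},{"gripper": -1,"x": 0,"y": 0,"z": 0,"spin": 0},{"gripper": -1,"x": 0,"y": 0,"z": 0,"spin": 0},{"gripper": -1,"x": 0,"y": 0,"z": 0,"spin": 0}])

```text
time: 14.25
eef_pos: [0.5393, -0.0113, 0.2001]
tcp_rot: [-0.121, 0.993, 0.0, -0.0]
contact_force: [-0.3, -0.1, 0.5]
opening: 1.0
finger_force: 0.0
```

Run:
```python
from w import *
s,c,P=look("w4");print(s["eef_pos"],s["tcp_rot"],s["contact_force"])
h=cv2.cvtColor(c["color"],cv2.COLOR_RGB2HSV).astype(int)
m=(h[...,0]>=4)&(h[...,0]<=16)&(h[...,1]>150)&(P[...,2]>.083)&(P[...,2]<.095)
p=P[m];r=cv2.minAreaRect((p[:,:2]*1000).astype(np.float32));print(len(p),np.median(p[:,2]),r,"mean",p.mean(0))
T=tool(s);a=np.radians(r[2]);print("bar centre in tool (mm)",T[:3,:3].T@(np.array([r[0][0]/1e3,r[0][1]/1e3,.078])-T[:3,3])*1e3,"tool x yaw",np.degrees(np.arctan2(-T[1,0],-T[0,0])))
```

```text
[ 0.53927353 -0.01131281  0.20011484] [-1.21327176e-01  9.92612484e-01  2.94964780e-04 -2.93905367e-04] [-0.31747137 -0.08547664  0.54980518]
4407 0.08791020460704824 ((539.4230346679688, -16.23073959350586), (122.63352966308594, 21.961315155029297), 14.174154281616211) mean [ 0.53407077 -0.01758189  0.08778405]
bar centre in tool (mm) [  0.97693274  -4.88936666 122.11216637] tool x yaw 13.9374185287369
```

View pics/w4.png

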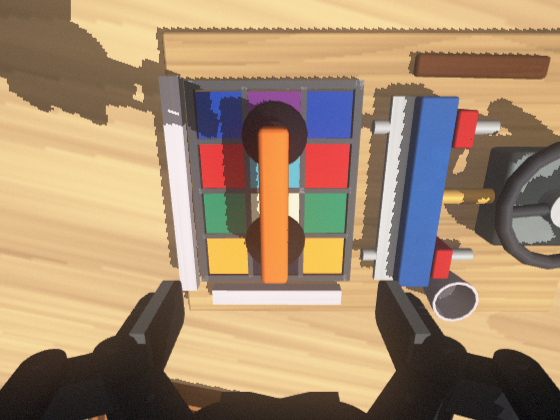

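The view shows the bar running from (273,128) to (275,282), roughly centred under the gripper. The jaw lip is clear of the panel edge. Its centre is about 1 mm in x and -4.5 mm in y from the tool.

Request:
step_arm(commands=[{"gripper": -1,"x": 1,"y": -4.5,"z": 10,"spin": 0},{"gripper": -1,"x": 0,"y": 0,"z": 20,"spin": 0},{"gripper": -1,"x": 0,"y": 0,"z": 25,"spin": 0},{"gripper": -1,"x": 0,"y": 0,"z": 25,"spin": 0},{"gripper": -1,"x": 0,"y": 0,"z": 22,"spin": 0},{"gripper": -1,"x": 0,"y": 0,"z": 16,"spin": 0},{"gripper": -1,"x": 0,"y": 0,"z": 8,"spin": 0},{"gripper": -1,"x": 0,"y": 0,"z": 0,"spin": 0},{"gripper": -1,"x": 0,"y": 0,"z": 0,"spin": 0},{"gripper": -1,"x": 0,"y": 0,"z": 0,"spin": 0}])

```text
time: 15.3
eef_pos: [0.5408, -0.0173, 0.0755]
tcp_rot: [-0.121, 0.993, -0.0, 0.001]
contact_force: [0.0, 0.2, -0.2]
opening: 0.994
finger_force: 0.0
```

Request:
step_arm(commands=[{"gripper": -0.5,"x": 0,"y": 0,"z": 0,"spin": 0},{"gripper": 0,"x": 0,"y": 0,"z": 0,"spin": 0},{"gripper": 0.2,"x": 0,"y": 0,"z": 0,"spin": 0},{"gripper": 0.35,"x": 0,"y": 0,"z": 0,"spin": 0},{"gripper": 0.45,"x": 0,"y": 0,"z": 0,"spin": 0},{"gripper": 0.5,"x": 0,"y": 0,"z": 0,"spin": 0},{"gripper": 0.55,"x": 0,"y": 0,"z": 0,"spin": 0},{"gripper": 1,"x": 0,"y": 0,"z": 0,"spin": 0},{"gripper": 1,"x": 0,"y": 0,"z": 0,"spin": 0},{"gripper": 1,"x": 0,"y": 0,"z": 0,"spin": 0}], force=40)

```text
time: 16.3
eef_pos: [0.5399, -0.0165, 0.0747]
tcp_rot: [-0.121, 0.993, 0.001, -0.0]
contact_force: [-2.1, 5.6, 5.2]
opening: 0.247
finger_force: 40.8
```

Request:
step_arm(commands=[{"gripper": 1,"x": 0,"y": 0.5,"z": -0.5,"spin": 0},{"gripper": 1,"x": 0,"y": 0.5,"z": 0,"spin": 0},{"gripper": 1,"x": 0,"y": 0,"z": -0.5,"spin": 0},{"gripper": 1,"x": 0,"y": 0,"z": -0.5,"spin": 0},{"gripper": 1,"x": 0,"y": 0,"z": -0.5,"spin": 0},{"gripper": 1,"x": 0,"y": 0,"z": -0.5,"spin": 0},{"gripper": 1,"x": 0,"y": 0,"z": -0.5,"spin": 0},{"gripper": 1,"x": 0,"y": 0,"z": -0.5,"spin": 0},{"gripper": 1,"x": 0,"y": 0,"z": 0,"spin": 0},{"gripper": 1,"x": 0,"y": 0,"z": 0,"spin": 0}], force=60)

```text
time: 17.3
eef_pos: [0.5396, -0.0161, 0.0777]
tcp_rot: [-0.121, 0.993, 0.0, -0.0]
contact_force: [0.3, -0.9, -6.8]
opening: 0.251
finger_force: 58.9
```

```bash
python3 -c "
from plant import *
s=get_state();print(s['contact_force'],s['wrist_torque'],s['eef_pos'],s['tcp_rot'])"
```

```text
[ 0.34219798 -0.87832946 -6.84154886] [-0.041263    0.01985163 -0.0184849 ] [ 0.53955984 -0.01614993  0.07772551] [-1.20694340e-01  9.92689705e-01  2.61262445e-06 -1.59892773e-04]
```

Request:
step_arm(commands=[{"gripper": 1,"x": 0,"y": 0,"z": -1,"spin": 0},{"gripper": 1,"x": 0,"y": 0,"z": -2,"spin": 0},{"gripper": 1,"x": 0,"y": 0,"z": -4,"spin": 0},{"gripper": 1,"x": 0,"y": 0,"z": -5,"spin": 0},{"gripper": 1,"x": 0,"y": 0,"z": -6,"spin": 0},{"gripper": 1,"x": 0,"y": 0,"z": -6,"spin": 0},{"gripper": 1,"x": 0,"y": 0,"z": -6,"spin": 0},{"gripper": 1,"x": 0,"y": 0,"z": -6,"spin": 0},{"gripper": 1,"x": 0,"y": 0,"z": -6,"spin": 0},{"gripper": 1,"x": 0,"y": 0,"z": -6,"spin": 0}])

```text
time: 18.3
eef_pos: [0.5397, -0.0162, 0.1264]
tcp_rot: [-0.121, 0.993, -0.0, 0.0]
contact_force: [-0.3, -0.2, -7.0]
opening: 0.246
finger_force: 58.9
```

Request:
step_arm(commands=[{"gripper": 1,"x": 0,"y": 0,"z": -6,"spin": 0},{"gripper": 1,"x": 0,"y": 0,"z": -6,"spin": 0},{"gripper": 1,"x": 0,"y": 0,"z": -6,"spin": 0},{"gripper": 1,"x": 0,"y": 0,"z": -6,"spin": 0},{"gripper": 1,"x": 0,"y": 0,"z": -6,"spin": 0},{"gripper": 1,"x": 0,"y": 0,"z": -6,"spin": 0},{"gripper": 1,"x": 0,"y": 0,"z": -5,"spin": 0},{"gripper": 1,"x": 0,"y": 0,"z": -4,"spin": 0},{"gripper": 1,"x": 0,"y": 0,"z": -3,"spin": 0},{"gripper": 1,"x": 0,"y": 0,"z": -1,"spin": 0}])

```text
time: 19.3
eef_pos: [0.5398, -0.0162, 0.1752]
tcp_rot: [-0.121, 0.993, -0.0, 0.0]
contact_force: [-0.3, 0.1, -6.2]
opening: 0.243
finger_force: 58.9
```

Request:
step_arm(commands=[{"gripper": 1,"x": 0,"y": 0,"z": 0,"spin": 0},{"gripper": 1,"x": 0,"y": 0,"z": 0,"spin": 0},{"gripper": 1,"x": 0,"y": 0,"z": 0,"spin": 0},{"gripper": 1,"x": 0,"y": 0,"z": 0,"spin": 0},{"gripper": 1,"x": 0,"y": 0,"z": 0,"spin": 0},{"gripper": 1,"x": 0,"y": 0,"z": 0,"spin": 0},{"gripper": 1,"x": 0,"y": 0,"z": 0,"spin": 0},{"gripper": 1,"x": 0,"y": 0,"z": 0,"spin": 0},{"gripper": 1,"x": 0,"y": 0,"z": 0,"spin": 0},{"gripper": 1,"x": 0,"y": 0,"z": 0,"spin": 0}])

```text
time: 20.3
eef_pos: [0.5397, -0.0162, 0.1748]
tcp_rot: [-0.121, 0.993, -0.0, -0.0]
contact_force: [0.0, 0.2, -6.8]
opening: 0.248
finger_force: 58.9
```

Run:
```python
from w import *
s,c,P=look("w5")
h=cv2.cvtColor(c["color"],cv2.COLOR_RGB2HSV).astype(int)
m=(h[...,0]>=4)&(h[...,0]<=16)&(h[...,1]>150)&(P[...,2]>.14)&(P[...,2]<.20)
g=(P[...,2]>.112)&(P[...,2]<.142)&(np.hypot(P[...,0]-.54,P[...,1]+.016)<.13)&(h[...,1]>120)
for n,q in(("bar",m),("glass",g)):
    p=P[q];k,*_=np.linalg.lstsq(np.c_[p[:,:2]-[.54,-.016],np.ones(len(p))],p[:,2],rcond=None);print(n,len(p),"slope deg",np.degrees(k[:2]),"z",k[2])
print(s["eef_pos"],s["contact_force"],s["wrist_torque"],abs(s["dq"]).max())
c=read_camera("scene");cv2.imwrite("pics/scene1.png",c["color"][:,:,::-1])
```

```text
bar 13144 slope deg [0.99917171 2.05600644] z 0.1879267982717648
glass 29236 slope deg [-0.02408435 -0.16140478] z 0.12541239839781015
[ 0.53969992 -0.01617926  0.17482855] [ 0.02403939  0.21253806 -6.79844417] [-0.00353711  0.00594711  0.03324229] 0.001858011625263404
```

View pics/scene1.png

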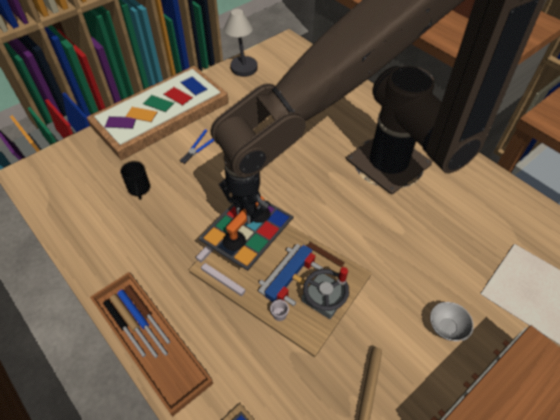

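The scene view shows the panel held level above the bed at (245,230), and the jaw against its stops at (290,273). The nail pot, lathekin and the other things still visible have not moved.

```bash
python3 -c "
from plant import *
print(sign_off())"
```

```text
the job is handed in; nothing more can be done
None
```

The jaw is wound back against both red stops, and the arm is holding the panel motionless about 99 mm above the bed, level to within about 0.2°; I handed the job in at about 20 s.

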